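# Plug the open ports of the sampling manifold and vent it

## Task

Close the open ports of the sampling manifold: put every tapered steel plug from the grey stand into a port of its own and tap it fully home with the mallet, until its collar is flush on the block (do not push it home with the fingers). When all the plugs are home, knock the sprung vent pin at the end of the manifold all the way down with the mallet to let the trapped air out, then stand the mallet back on its rubber pad, head flat on the pad, and leave the small carton and the steel cup where they are.

Things in the scene. Friction and masses are not known exactly. Their poses are not given: they have to be found in the camera images.
- manifold: Fixed aluminium block, 64 (x) x 285 (y) x 48 mm high, with five stations in a row along its y axis, 56 mm apart: four open tapered ports at y = -112, -56, 0 and +56 mm, then the vent pin at y = +112 mm. Origin: centre of the underside on the worktop. Its start and yaw vary by some cm and +-0.2 rad.
- port_0 (a point): Centre of the mouth of port 0, on the block's flat top (48 mm above the worktop); z up. Hole of 22 mm diameter, through the block, lined with four stiffly sprung steel segments that form a taper matching the plugs' shanks. A plug let go in it stands upright with its collar about 10 mm above the top; driving it down the rest takes 7 to 15 N, and friction then holds it. Nothing else is in the ports.
- port_1 (a point): Centre of the mouth of port 1, on the block's flat top (48 mm above the worktop); z up. Hole of 22 mm diameter, through the block, lined with four stiffly sprung steel segments that form a taper matching the plugs' shanks. A plug let go in it stands upright with its collar about 10 mm above the top; driving it down the rest takes 7 to 15 N, and friction then holds it. Nothing else is in the ports.
- port_2 (a point): Centre of the mouth of port 2, on the block's flat top (48 mm above the worktop); z up. Hole of 22 mm diameter, through the block, lined with four stiffly sprung steel segments that form a taper matching the plugs' shanks. A plug let go in it stands upright with its collar about 10 mm above the top; driving it down the rest takes 7 to 15 N, and friction then holds it. Nothing else is in the ports.
- port_3 (a point): Centre of the mouth of port 3, on the block's flat top (48 mm above the worktop); z up. Hole of 22 mm diameter, through the block, lined with four stiffly sprung steel segments that form a taper matching the plugs' shanks. A plug let go in it stands upright with its collar about 10 mm above the top; driving it down the rest takes 7 to 15 N, and friction then holds it. Nothing else is in the ports.
- pin_top (a point): Centre of the flat top of the vent pin's steel head (head 22 mm diameter, 7 mm thick, on a 10 mm stem); 86 mm above the worktop when up. It moves down with the pin.
- vent_pin (a joint): Travel of the sprung vent pin in m: 0 = up (at rest), 0.012 = all the way down at its stop. Spring: 2 N at the start, 8 N at the stop; it comes back up when released.
- stand: Fixed grey plastic stand, 60 (x) x 190 (y) x 40 mm high, with four loose 24 mm holes at y = -69, -23, +23 and +69 mm in which the plugs stand. Origin: centre of its underside on the worktop. Stand and pad may change sides from start to start.
- plug_0: Steel plug, 70 g, round about its z axis. Origin: centre of the underside of its collar. Above the origin: collar 30 mm diameter, 6 mm thick, then a gripping knob 20 mm diameter from 6 to 33 mm, with a flat top to strike. Below: tapered shank 32 mm long, 20 mm diameter at the collar, 12 mm at its end. It starts upright in a hole of the stand, collar on the stand's top; three or four plugs are present.
- plug_1: Steel plug, 70 g, round about its z axis. Origin: centre of the underside of its collar. Above the origin: collar 30 mm diameter, 6 mm thick, then a gripping knob 20 mm diameter from 6 to 33 mm, with a flat top to strike. Below: tapered shank 32 mm long, 20 mm diameter at the collar, 12 mm at its end. It starts upright in a hole of the stand, collar on the stand's top; three or four plugs are present.
- plug_2: Steel plug, 70 g, round about its z axis. Origin: centre of the underside of its collar. Above the origin: collar 30 mm diameter, 6 mm thick, then a gripping knob 20 mm diameter from 6 to 33 mm, with a flat top to strike. Below: tapered shank 32 mm long, 20 mm diameter at the collar, 12 mm at its end. It starts upright in a hole of the stand, collar on the stand's top; three or four plugs are present.
- plug_3: Steel plug, 70 g, round about its z axis. Origin: centre of the underside of its collar. Above the origin: collar 30 mm diameter, 6 mm thick, then a gripping knob 20 mm diameter from 6 to 33 mm, with a flat top to strike. Below: tapered shank 32 mm long, 20 mm diameter at the collar, 12 mm at its end. It starts upright in a hole of the stand, collar on the stand's top; three or four plugs are present.
- pad: Fixed black rubber pad, 120 x 120 mm, 3 mm thick, on the worktop: the mallet's place. Origin: centre of its underside.
- mallet: Mallet, 0.26 kg: white nylon drum head 56 mm diameter, 56 mm high, standing on its flat striking face, and a wooden handle that leaves the head level along the mallet's +x axis. Handle 14 mm wide, 18 mm high, its centre line 38 mm above the striking face, from 28 mm (head surface) to 122 mm from the head's axis. Origin: centre of the striking face (underside of the head); z up the head's axis. It starts standing on the pad with the handle pointing roughly to -y.
- fuse_box: Small printed carton, 36 x 62 x 22 mm, loose bystander; not to be moved. Origin: centre of its underside.
- sample_cup: Open steel cup, 52 mm diameter, 37 mm high, loose bystander; not to be moved. Origin: centre of its underside.

How it is judged:
On the way, in this order (a step that is already met when the one before it is completed fails the run):
1. every plug has been driven home in a port of its own (((horizontal distance between plug_0 and port_0 below 0.004 m and z of plug_0 in the frame of port_0 below 0.002 m and angle between plug_0's own z axis and vertical below 0.06 rad) or (horizontal distance between plug_0 and port_1 below 0.004 m and z of plug_0 in the frame of port_1 below 0.002 m and angle between plug_0's own z axis and vertical below 0.06 rad) or (horizontal distance between plug_0 and port_2 below 0.004 m and z of plug_0 in the frame of port_2 below 0.002 m and angle between plug_0's own z axis and vertical below 0.06 rad) or (horizontal distance between plug_0 and port_3 below 0.004 m and z of plug_0 in the frame of port_3 below 0.002 m and angle between plug_0's own z axis and vertical below 0.06 rad)) and ((horizontal distance between plug_1 and port_0 below 0.004 m and z of plug_1 in the frame of port_0 below 0.002 m and angle between plug_1's own z axis and vertical below 0.06 rad) or (horizontal distance between plug_1 and port_1 below 0.004 m and z of plug_1 in the frame of port_1 below 0.002 m and angle between plug_1's own z axis and vertical below 0.06 rad) or (horizontal distance between plug_1 and port_2 below 0.004 m and z of plug_1 in the frame of port_2 below 0.002 m and angle between plug_1's own z axis and vertical below 0.06 rad) or (horizontal distance between plug_1 and port_3 below 0.004 m and z of plug_1 in the frame of port_3 below 0.002 m and angle between plug_1's own z axis and vertical below 0.06 rad)) and ((horizontal distance between plug_2 and port_0 below 0.004 m and z of plug_2 in the frame of port_0 below 0.002 m and angle between plug_2's own z axis and vertical below 0.06 rad) or (horizontal distance between plug_2 and port_1 below 0.004 m and z of plug_2 in the frame of port_1 below 0.002 m and angle between plug_2's own z axis and vertical below 0.06 rad) or (horizontal distance between plug_2 and port_2 below 0.004 m and z of plug_2 in the frame of port_2 below 0.002 m and angle between plug_2's own z axis and vertical below 0.06 rad) or (horizontal distance between plug_2 and port_3 below 0.004 m and z of plug_2 in the frame of port_3 below 0.002 m and angle between plug_2's own z axis and vertical below 0.06 rad)) and ((horizontal distance between plug_3 and port_0 below 0.004 m and z of plug_3 in the frame of port_0 below 0.002 m and angle between plug_3's own z axis and vertical below 0.06 rad) or (horizontal distance between plug_3 and port_1 below 0.004 m and z of plug_3 in the frame of port_1 below 0.002 m and angle between plug_3's own z axis and vertical below 0.06 rad) or (horizontal distance between plug_3 and port_2 below 0.004 m and z of plug_3 in the frame of port_2 below 0.002 m and angle between plug_3's own z axis and vertical below 0.06 rad) or (horizontal distance between plug_3 and port_3 below 0.004 m and z of plug_3 in the frame of port_3 below 0.002 m and angle between plug_3's own z axis and vertical below 0.06 rad))), for 0.2 s.
2. the vent pin is knocked at least 10 mm down with the mallet (value of joint vent_pin above 0.01 m and contact force between mallet and vent_pin above 0.5 N), for 0.02 s.
At the end, for the whole second after the job is handed in: Every plug that is present sits upright in a port (collar within 2 mm of the block's top, centre within 4 mm of the port's centre, tilt under 0.06 rad), the vent pin is up again, and the mallet stands still and upright on the pad, head's centre within 45 mm of the pad's centre (all of step 1 and value of joint vent_pin below 0.002 m and horizontal distance between mallet and pad below 0.045 m and height (world z) of mallet below 0.007 m and angle between mallet's own z axis and vertical below 0.08 rad and linear speed of mallet below 0.02 m/s); the robot touches nothing.
It fails at once if the fingers touch plug_0 with more than 2 N in the last 3 mm of its way into a port (it is pushed home by hand) (((horizontal distance between plug_0 and port_0 below 0.006 m and z of plug_0 in the frame of port_0 below 0.003 m) or (horizontal distance between plug_0 and port_1 below 0.006 m and z of plug_0 in the frame of port_1 below 0.003 m) or (horizontal distance between plug_0 and port_2 below 0.006 m and z of plug_0 in the frame of port_2 below 0.003 m) or (horizontal distance between plug_0 and port_3 below 0.006 m and z of plug_0 in the frame of port_3 below 0.003 m)) and contact force between the fingers and plug_0 above 2 N).
It fails at once if the fingers touch plug_1 with more than 2 N in the last 3 mm of its way into a port (it is pushed home by hand) (((horizontal distance between plug_1 and port_0 below 0.006 m and z of plug_1 in the frame of port_0 below 0.003 m) or (horizontal distance between plug_1 and port_1 below 0.006 m and z of plug_1 in the frame of port_1 below 0.003 m) or (horizontal distance between plug_1 and port_2 below 0.006 m and z of plug_1 in the frame of port_2 below 0.003 m) or (horizontal distance between plug_1 and port_3 below 0.006 m and z of plug_1 in the frame of port_3 below 0.003 m)) and contact force between the fingers and plug_1 above 2 N).
It fails at once if the fingers touch plug_2 with more than 2 N in the last 3 mm of its way into a port (it is pushed home by hand) (((horizontal distance between plug_2 and port_0 below 0.006 m and z of plug_2 in the frame of port_0 below 0.003 m) or (horizontal distance between plug_2 and port_1 below 0.006 m and z of plug_2 in the frame of port_1 below 0.003 m) or (horizontal distance between plug_2 and port_2 below 0.006 m and z of plug_2 in the frame of port_2 below 0.003 m) or (horizontal distance between plug_2 and port_3 below 0.006 m and z of plug_2 in the frame of port_3 below 0.003 m)) and contact force between the fingers and plug_2 above 2 N).
It fails at once if the fingers touch plug_3 with more than 2 N in the last 3 mm of its way into a port (it is pushed home by hand) (((horizontal distance between plug_3 and port_0 below 0.006 m and z of plug_3 in the frame of port_0 below 0.003 m) or (horizontal distance between plug_3 and port_1 below 0.006 m and z of plug_3 in the frame of port_1 below 0.003 m) or (horizontal distance between plug_3 and port_2 below 0.006 m and z of plug_3 in the frame of port_2 below 0.003 m) or (horizontal distance between plug_3 and port_3 below 0.006 m and z of plug_3 in the frame of port_3 below 0.003 m)) and contact force between the fingers and plug_3 above 2 N).
It fails at once if the carton or the steel cup is pushed more than 30 mm aside (distance of any of fuse_box, sample_cup from where it was at the start of the episode above 0.03 m).
Of plug_0, plug_1, plug_2, plug_3 only 3 to 4 are there at a start; the rules pass over those that are not, and their reading is None.
At some moment in a run one of mallet may be knocked a few centimetres aside while the robot is not near it.
It also fails if it takes over 210 s, if anything falls off the work surface, if the arm or the gripper's body presses on something with over 40 N, if the wrist force passes 120 N, or if a joint passes its speed limit or range.

## Robot

A 6-joint arm with a two-finger parallel gripper is mounted at the origin on a cart in front of the work surface, level with it; the furniture and walls round the work are solid. World frame = base frame: x ahead of the robot, y to its left, z up, the work surface at z = 0. Lengths are in m, angles in rad, forces in N, time in s.
With the tool pointing down it reaches from about 0.275 to 0.75 m from the base axis. Payload 10.2 kg.
Tool frame: the origin (TCP) lies midway between the tips of the shut fingers; the grasp point (between the pads) lies 19 mm behind it (env.hold_point_z is the distance from the TCP to the grasp point, in m); z points along the fingers, y is the line along which they close (so a half turn about z gives the same grasp; the last joint's range is limited). The gripper opens to 85 mm and grips with 20 to 120 N. Pads are 22 mm wide; open, the fingers measure 114 mm over their backs; the gripper's body (76 mm by 85 mm) begins 54 mm behind the grasp point. The pads swing forward as they close: fully open they stand 13 mm farther back than shut.
Start: joints at [0.962, 0.313, 1.498, -0, 1.331, -0.223], TCP at [0.198, 0.486, 0.231] pointing down, gripper open.
Joint ranges: [-2.94, 2.94], [-0.97, 2.17], [0.19, 2.56], [-1.23, 4.37], [0.02, 3.11], [-2.88, 2.88]. Speed limits (rad/s): [2.39, 2.39, 3.01, 3.14, 3.14, 3.14].

## Interface

Orientations are given as a unit quaternion [x, y, z, w].
In Python, from bench import env, kinematics, monitor, eyes, job gives the robot as it stands. The module is installed in compiled form; this text tells all that it offers. Calls block until the motion is done:
- env.reach(position, orientation): joint-space move of the TCP to a pose.
- env.movel(position, velocity=0.15, frame=None, guard=None): straight line of the TCP; frame=None keeps the orientation; velocity is the mean speed in m/s. With guard (N) it stops when the force on the tool has changed by that much, and returns True; else False.
- env.set_joints(angles): joint-space move.
- env.release() and env.close_gripper(effort=None): open the fingers fully, or close them until they stop; effort is the grip in N (None keeps the last).
- env.hold(seconds).
- kinematics.ik(position, orientation): joint angles nearest the present ones, or None.
- monitor.sense(): the state.
- eyes.grab_frame(name): name is "side" or "top"; returns a dict with "frame" (480x640x3 uint8, red, green, blue), "mtx" (3x3 intrinsics, pixels), "view" (4x4, takes a point from world to camera coordinates). Camera axes: x right, y down, z forward; pixel columns grow to the right and rows downward; lengths in m; the calibration is good to about 2 mm. A picture is of the moment at which its call begins. There is no depth.
A pose or a line that the arm cannot do raises env.MotionError and nothing moves.
- job.hand_in(): hands the job in; it is judged then, once.
The state is a dict: "clock": time; "joints": joint angles; "qvel": joint speeds; "joint_efforts": joint torques, N m; "position": TCP position; "ee_rot": TCP orientation; "contact_force": force on the tool from outside, world axes, zero at the start; "ft_torque": the same for the moment, N m; "finger_gap": opening from 0.0 (shut) to 1.0 (fully open); "gripper_force": force on a finger pad.
Only numpy, scipy, OpenCV 4.12 (cv2) and the standard library are available. Lean on these libraries where they do the work, as an engineer would, in place of code of your own. Each camera call takes 0.05 s, during which the arm holds its last target. There are 200 camera calls.

## Working session

There is one attempt and no reset: what is moved stays moved. The work goes in short steps, each a Python script; the robot and the scene stay as the last script left them, time stands still between calls to the robot, and variables do not carry over. Pictures are saved under pics/ and viewed, at most 14 in all, crops included, and the job is handed in when it is done.

```bash
mkdir -p pics
python3 - <<'E'
from bench import env, monitor, eyes
import cv2,numpy as np
np.set_printoptions(precision=4,suppress=True)
for n in("top","side"):
    d=eyes.grab_frame(n); cv2.imwrite(f"pics/{n}0.png",d["frame"][:,:,::-1]); print(n,d["mtx"],d["view"])
s=monitor.sense(); print(s["clock"],s["position"],s["ee_rot"],s["contact_force"],env.hold_point_z)
E
```

```text
top [[451.2358   0.     322.9741]
 [  0.     451.2358 240.3915]
 [  0.       0.       1.    ]] [[-0.003  -1.     -0.0053 -0.0023]
 [-0.991   0.0037 -0.1336  0.5151]
 [ 0.1336  0.0049 -0.991   0.9809]
 [ 0.      0.      0.      1.    ]]
side [[447.0453   0.     323.0276]
 [  0.     447.0453 241.8715]
 [  0.       0.       1.    ]] [[-0.9833 -0.1821 -0.0034  0.5341]
 [-0.0787  0.4417 -0.8937  0.1112]
 [ 0.1643 -0.8785 -0.4486  0.8713]
 [ 0.      0.      0.      1.    ]]
0.1 [0.1975 0.4862 0.2308] [ 0.1917  0.9814 -0.0005 -0.0002] [-0.501   0.3408  0.1419] 0.0187
```

View pics/top0.png

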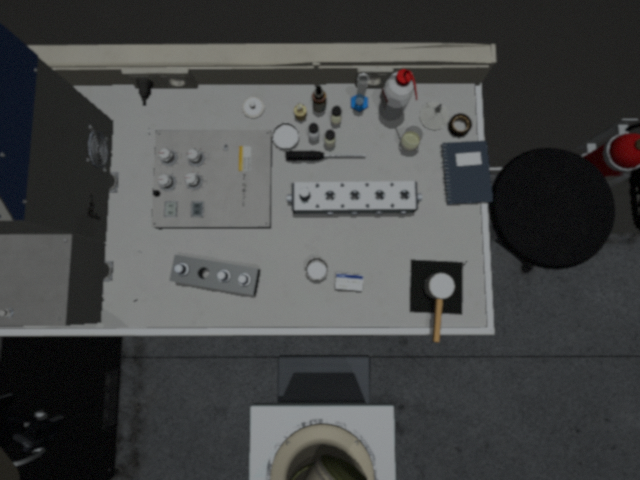

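View pics/side0.png

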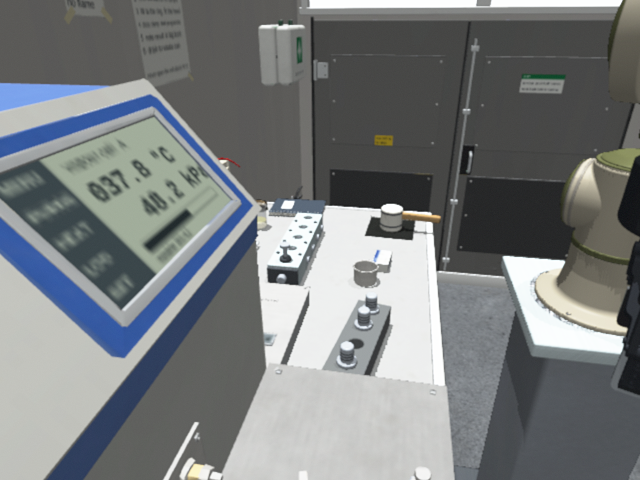

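The top view shows the stand with 3 plugs at pixels (181,269), (223,275) and (244,280), and an empty hole at (203,273). The manifold runs from (292,196) to (417,196), pin at (305,196) and ports at u≈330, 355, 380 and 405. The mallet head is at (441,286) with its handle towards the robot, the cup at (316,270) and the carton at (349,283). I'll enlarge these areas for sub-pixel measurement.

```bash
cat > lib.py <<'E'
from bench import env, kinematics, monitor, eyes, job
import cv2,numpy as np
np.set_printoptions(precision=4,suppress=True)
def w2p(d,p):
    c=d["view"][:3]@np.r_[p,1]; q=d["mtx"]@c; return q[:2]/q[2]
def p2w(d,uv,z):
    R=d["view"][:3,:3];t=d["view"][:3,3]; o=-R.T@t
    r=R.T@np.linalg.inv(d["mtx"])@np.r_[uv,1]; return o+r*(z-o[2])/r[2]
E
python3 - <<'E'
from lib import *
im=cv2.imread("pics/top0.png")
M=np.zeros((600,800,3),np.uint8)
def put(x0,y0,w,h,s,X,Y):
    c=cv2.resize(im[y0:y0+h,x0:x0+w],None,fx=s,fy=s,interpolation=cv2.INTER_CUBIC); 
    c=c[:600-Y,:800-X]; M[Y:Y+c.shape[0],X:X+c.shape[1]]=c
put(285,170,140,50,5.7,0,0)
put(165,250,100,50,5,0,290)
put(405,255,65,90,3.4,510,290)
cv2.imwrite("pics/zoom.png",M)
d=eyes.grab_frame("top")
g=cv2.cvtColor(d["frame"],cv2.COLOR_RGB2GRAY)
def blobs(x0,y0,w,h,th,inv):
    c=g[y0:y0+h,x0:x0+w]; c=cv2.resize(c,None,fx=8,fy=8,interpolation=cv2.INTER_CUBIC)
    b=((c<th) if inv else (c>th)).astype(np.uint8)
    n,l,st,ce=cv2.connectedComponentsWithStats(b)
    for i in range(1,n):
        if st[i,4]>64*8: print(((ce[i]+.5)/8-.5+[x0,y0]),st[i]/np.array([8,8,8,8,64]))
print("ports");blobs(290,182,130,27,90,True)
print("plugs");blobs(170,255,92,42,150,False)
print("mallet");blobs(415,265,48,45,150,False)
E
```

```text
ports
[291.903  197.1453] [ 0.      1.625   3.75   25.375  58.5625]
[416.6971 197.5966] [125.75    1.5     4.25   25.5    35.875]
[404.2504 194.4587] [110.625    9.125    8.       7.75    49.1719]
[379.3821 194.6606] [85.75    9.5     7.875   7.625  48.7969]
[329.602  195.0236] [36.125   9.875   7.875   7.5    47.0312]
[354.3757 194.8778] [60.75    9.75    7.875   7.5    48.2031]
[304.7596 198.1257] [10.     12.625  10.125   7.625  44.8438]
plugs
mallet
[437.8743 281.5276] [17.625  13.875  11.5     8.5    14.5469]
[441.7505 283.5059] [24.75   16.      5.375   5.      9.3906]
```

View pics/zoom.png

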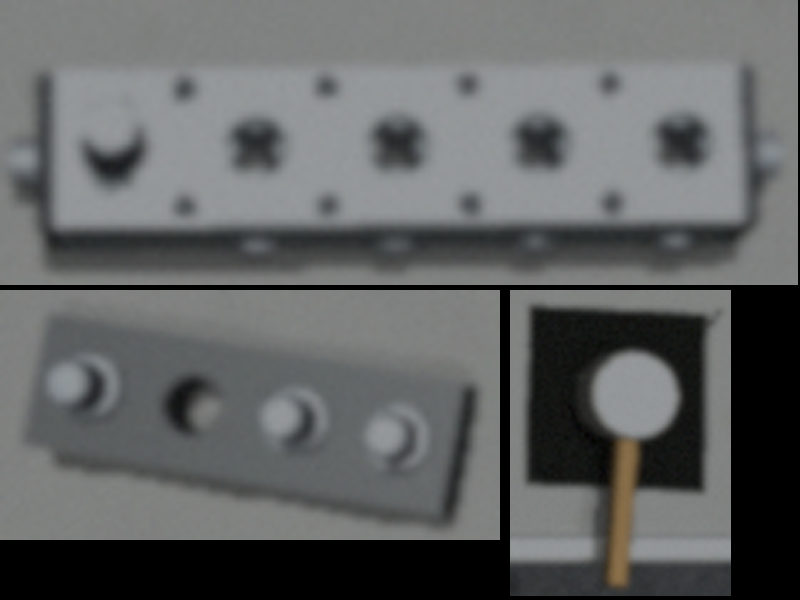

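The zoom shows the four ports with segments in a straight row, the pin at the left (+y) end, and the three knob tops at about (178.2,268.6), (220.8,275.8) and (242,279). The mallet head is at (441.4,285.5) and its handle end near (436.8,340.7).

Run:
```python
from lib import *
d=eyes.grab_frame("top"); g=cv2.cvtColor(d["frame"],cv2.COLOR_RGB2GRAY)
P=[(404.25,194.46),(379.38,194.66),(354.376,194.88),(329.60,195.02)]
W=np.array([p2w(d,p,.048) for p in P]); print("ports\n",W,np.linalg.norm(np.diff(W,axis=0),axis=1))
e=(W[3]-W[0])[:2];e/=np.linalg.norm(e);print("yaw",np.arctan2(-e[0],e[1]), "pin pred",W.mean(0)[:2]+e*.140)
def blob(c,r,th=None,rng=(0,1)):
    x0,y0=int(c[0]-r),int(c[1]-r);k=g[y0:y0+2*r+1,x0:x0+2*r+1]
    k=cv2.resize(k,None,fx=8,fy=8,interpolation=cv2.INTER_CUBIC)
    if th is None: th=cv2.threshold(k,0,255,cv2.THRESH_OTSU)[0]
    n,l,st,ce=cv2.connectedComponentsWithStats((k>th).astype(np.uint8))
    i=1+np.argmax(st[1:,4]);return (ce[i]+.5)/8-.5+[x0,y0],th,st[i]/[8,8,8,8,64]
K=[]
for c in[(178.2,268.6),(220.8,275.8),(242,279)]:
    for r,th in((6,None),(6,110),(5,120)):
        b,t,s=blob(c,r,th);print(b,t,s[2:],p2w(d,b,.073))
b,t,s=blob((441.4,285.5),22,85);print("mallet",b,s[2:],p2w(d,b,.059),p2w(d,(436.8,340.7),.050))
pad=[((530-510)/3.4+405,(307-290)/3.4+255),((706-510)/3.4+405,(317-290)/3.4+255),((704-510)/3.4+405,(491-290)/3.4+255),((529-510)/3.4+405,(483-290)/3.4+255)]
Q=np.array([p2w(d,p,.003) for p in pad]);print("pad",Q.mean(0),np.linalg.norm(np.diff(Q,axis=0),axis=1))
print("hole",p2w(d,(165+191.5/5-.5,250+115.5/5-.5),.04))
for n,p,z in(("cup",(316,270),.037),("box",(349,283),.02)):print(n,p2w(d,p,z))
# side view of plug tops
s=eyes.grab_frame("side")
for c in[(178.2,268.6),(220.8,275.8),(242,279)]: print("side pred",w2p(s,p2w(d,c,.073)))
```

```text
ports
 [[ 0.6168 -0.1872  0.048 ]
 [ 0.6166 -0.1313  0.048 ]
 [ 0.6163 -0.0751  0.048 ]
 [ 0.6162 -0.0193  0.048 ]] [0.0559 0.0562 0.0557]
yaw 0.0033517465633630355 pin pred [0.616  0.0368]
[178.3049 267.2168] 108.0 [11.     9.75  63.375] [0.4528 0.3071 0.073 ]
[177.6676 267.8307] 110 [ 8.      8.375  52.4219] [0.4515 0.3084 0.073 ]
[177.7309 267.8804] 120 [ 7.125   7.5    41.6875] [0.4514 0.3083 0.073 ]
[220.973  273.9459] 113.0 [10.25   11.625  68.8281] [0.4381 0.2148 0.073 ]
[220.969  273.9295] 110 [10.375  11.875  75.1094] [0.4381 0.2148 0.073 ]
[220.3541 274.7564] 120 [ 7.375   8.5    46.4062] [0.4363 0.2161 0.073 ]
[242.3506 277.3072] 118.0 [11.125  9.875 65.375] [0.4307 0.1688 0.073 ]
[242.5542 277.899 ] 110 [11.625  13.     91.8281] [0.4295 0.1683 0.073 ]
[241.8716 277.7842] 120 [ 9.875   8.75   54.1094] [0.4297 0.1698 0.073 ]
mallet [441.1408 286.8509] [ 25.875   35.125  572.8438] [ 0.4094 -0.2594  0.059 ] [ 0.2946 -0.248   0.05  ]
pad [ 0.4108 -0.2632  0.003 ] [0.119  0.1165 0.1166]
hole [0.4432 0.2629 0.04  ]
cup [0.4483 0.0117 0.037 ]
box [ 0.4199 -0.0623  0.02  ]
side pred [347.7584 343.6259]
side pred [365.0879 308.1035]
side pred [371.87   293.1699]
```

```bash
cat >> lib.py <<'E'
from scipy.spatial.transform import Rotation
def quat(ydir,pos):
    """tool down, closing line along ydir (either sign: the nearer one)"""
    now=np.array(monitor.sense()["joints"]);best=None
    for s in(1,-1):
        y=np.r_[s*np.array(ydir)/np.linalg.norm(ydir),0];z=np.array([0,0,-1.])
        q=Rotation.from_matrix(np.c_[np.cross(y,z),y,z]).as_quat()
        j=kinematics.ik(list(pos),list(q))
        if j is not None and (best is None or abs(j-now).max()<best[0]): best=(abs(np.array(j)-now).max(),list(q))
    return best[1]
def st(t=""):
    s=monitor.sense();print(t,round(s["clock"],2),s["position"],"F",s["contact_force"],"gap",round(s["finger_gap"],3),"gf",s["gripper_force"])
    return s
PORT=np.array([[.6168,-.1872],[.6166,-.1313],[.6163,-.0751],[.6162,-.0193]])
PIN=np.array([.616,.0368])
def plug(src,port,yd=(.988,-.155)):
    up=.20; P=PORT[port]
    env.release(); a=[*src,up]; env.reach(a,quat(yd,a))
    print("guard",env.movel([*src,.0495],.12,guard=8)); env.close_gripper(40); st("grip")
    env.movel(a,.2); st("lift")
    b=[*P,up]; env.reach(b,quat((1,0),b)); env.movel([*P,.085],.15)
    print("guard",env.movel([*P,.0695],.04,guard=4)); st("placed")
    env.release(); env.movel(b,.2); st("done")
E
python3 - <<'E'
from lib import *
s=monitor.sense();p=s["position"];env.movel([p[0],p[1],.28],.15)
plug((.4297,.1698),2)
d=eyes.grab_frame("side");c=eyes.grab_frame("top")
a=cv2.resize(d["frame"][190:390,230:450],None,fx=1.8,fy=1.8)
b=cv2.resize(c["frame"][160:300,170:430],None,fx=1.5,fy=1.5)
M=np.zeros((600,800,3),np.uint8);M[:360,:396]=a;M[:210,400:790]=b
cv2.imwrite("pics/p1.png",M[:,:,::-1])
E
```

```text
guard False
grip 4.45 [0.4297 0.1698 0.0497] F [-2.3236  0.5318  5.5683] gap 0.213 gf 39.08432263880968
lift 5.35 [0.4292 0.1697 0.1989] F [-0.3216  0.0697 -1.6392] gap 0.218 gf 39.079434257000685
guard False
placed 7.97 [ 0.6159 -0.0752  0.069 ] F [-1.5465 -1.5449 -2.5653] gap 0.215 gf 39.056406039744616
done 9.43 [ 0.6158 -0.0749  0.1986] F [-0.5389  0.2239 -0.5588] gap 0.998 gf 0.0
```

View pics/p1.png

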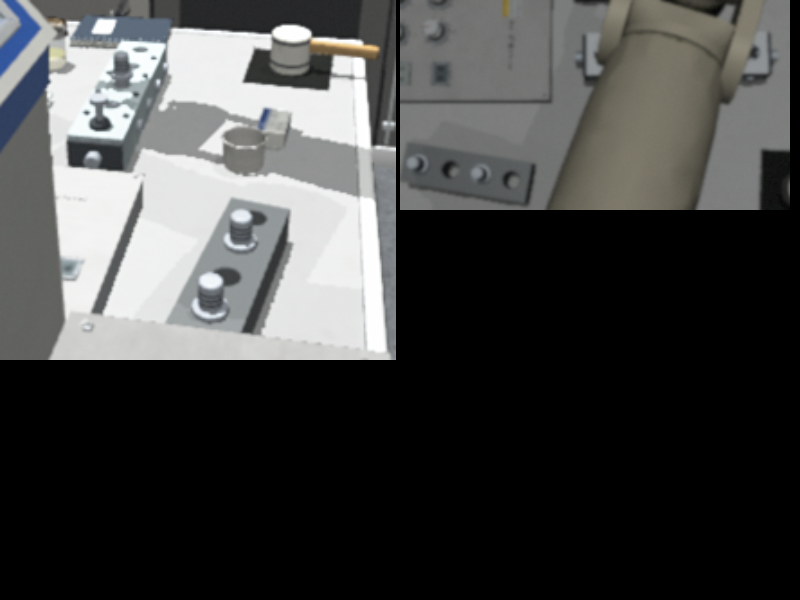

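The side crop shows the first plug standing upright in its port (crop pixel 121,65) and two plugs left in the stand. Next I'll place the other two, then look with the arm clear.

Run:
```python
from lib import *
plug((.4363,.2161),1)
plug((.4514,.3083),0)
p=[.35,.22,.3]; env.reach(p,quat((0,1),p))
c=eyes.grab_frame("top");d=eyes.grab_frame("side")
a=cv2.resize(c["frame"][170:220,285:425],None,fx=5.7,fy=5.7,interpolation=cv2.INTER_CUBIC)
b=cv2.resize(c["frame"][250:345,400:475],None,fx=3.2,fy=3.2,interpolation=cv2.INTER_CUBIC)
e=cv2.resize(d["frame"][190:300,250:450],None,fx=2.7,fy=2.7,interpolation=cv2.INTER_CUBIC)
M=np.zeros((600,800,3),np.uint8);M[:285,:798]=a;M[290:290+304,:240]=b;M[290:290+297,250:790]=e
cv2.imwrite("pics/p2.png",M[:,:,::-1]);cv2.imwrite("pics/top2.png",c["frame"][:,:,::-1])
```

```text
guard False
grip 13.07 [0.4364 0.2161 0.0497] F [-0.4276 -0.4276  4.1124] gap 0.214 gf 39.07044888474047
lift 13.97 [0.4357 0.216  0.1988] F [-0.7743  0.8178 -0.6239] gap 0.215 gf 39.06647494062781
guard False
placed 16.88 [ 0.6163 -0.1311  0.0691] F [-2.0587  1.2284 -1.3942] gap 0.217 gf 39.1906323004514
done 18.33 [ 0.6161 -0.1311  0.1987] F [-0.1145  0.0073 -1.4397] gap 0.995 gf 0.0
guard False
grip 22.29 [0.4515 0.3083 0.0497] F [-0.7695 -0.1239  2.8722] gap 0.216 gf 39.21926364535466
lift 23.19 [0.4509 0.3081 0.1987] F [-0.3242  0.5978 -0.7161] gap 0.217 gf 39.05003966297954
guard False
placed 26.53 [ 0.6166 -0.1871  0.0693] F [-0.9765  0.5936 -0.7247] gap 0.217 gf 39.039971968741156
done 27.99 [ 0.6163 -0.187   0.1985] F [ 0.023   0.0857 -0.5167] gap 1.0 gf 0.0
```

View pics/p2.png

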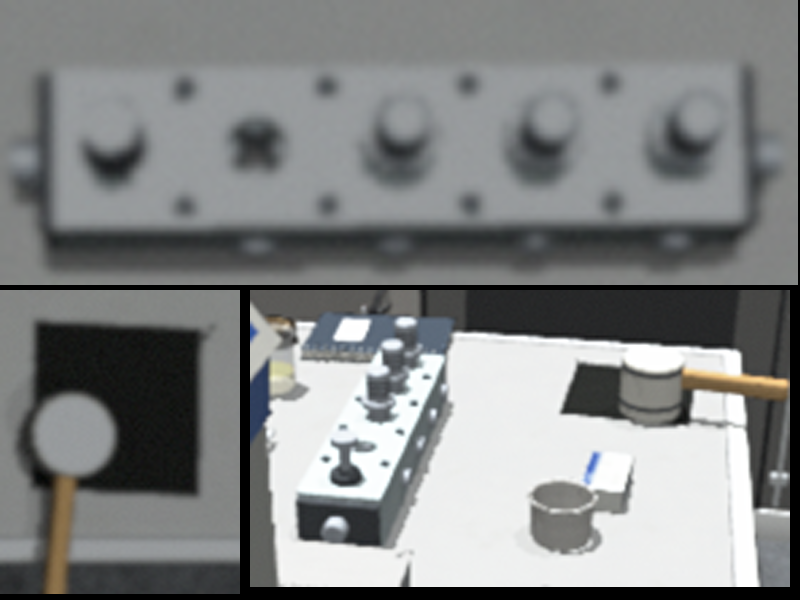

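All three plugs stand in ports 2, 1 and 0, with tops at crop pixels (403,118), (548,118) and (700,118). The mallet has been knocked aside: its head is now at full-image (422.5,294.7). I'll measure it again by its white top and orange handle, then grasp it.

```bash
cat >> lib.py <<'E'
def mallet(d,guess):
    """head top centre & handle direction from a top frame; guess = px of the head"""
    f=d["frame"];hsv=cv2.cvtColor(f,cv2.COLOR_RGB2HSV)
    x0,y0=int(guess[0])-50,int(guess[1])-30
    o=cv2.inRange(hsv,(8,90,50),(25,255,255))[y0:y0+110,x0:x0+100]
    n,l,s_,c=cv2.connectedComponentsWithStats(o);i=1+np.argmax(s_[1:,4])
    pts=np.argwhere(l==i)[:,::-1]+[x0,y0]
    W=np.array([p2w(d,p,.050)[:2] for p in pts]);m=W.mean(0)
    dr=np.linalg.svd(W-m)[2][0]
    g=cv2.GaussianBlur(cv2.cvtColor(f,cv2.COLOR_RGB2GRAY),(0,0),.8)
    r=22;gx,gy=int(guess[0])-r,int(guess[1])-r
    k=cv2.resize(g[gy:gy+2*r,gx:gx+2*r],None,fx=6,fy=6,interpolation=cv2.INTER_CUBIC)
    h=cv2.HoughCircles(k,cv2.HOUGH_GRADIENT_ALT,1.5,500,param1=100,param2=.6,minRadius=66,maxRadius=105)
    h=h[0,0]; px=(h[:2]+.5)/6-.5+[gx,gy]
    H=p2w(d,px,.059)[:2]
    if dr@(m-H)<0: dr=-dr
    t=(W-H)@dr
    print("head",px,H,"r_mm",h[2]/6*np.linalg.norm(p2w(d,px+[1,0],.059)-p2w(d,px,.059))*1000,"dir",dr,"extent",t.min(),t.max(),"off",(m-H)@[-dr[1],dr[0]])
    return H,dr
E
python3 - <<'E'
from lib import *
d=eyes.grab_frame("top")
mallet(d,(422.5,294.7))
E
```

```text
head [422.5833 295.0833] [ 0.3919 -0.2188] r_mm 26.165124213326276 dir [-0.992  0.126] extent 0.028577513379709756 0.12012188163877711 off -0.0016647261532810392
```

```bash
cat >> lib.py <<'E'
L=.045
def strike(P,zlow,guard,v=.04):
    T=np.array(P)+[-L,0]; a=[*T,.145]; q=quat((0,1),a)
    env.reach(a,q); env.movel([*T,.116],.15)
    g=env.movel([*T,zlow],v,guard=guard); s=st(f"strike {g}"); env.movel(a,.12); return g
E
python3 - <<'E'
from lib import *
d=eyes.grab_frame("top"); H,dr=mallet(d,(422.5,294.7))
G=H+L*dr; yd=(-dr[1],dr[0])
a=[*G,.15]; env.reach(a,quat(yd,a)); print(env.movel([*G,.022],.12,guard=8)); st("low")
env.close_gripper(110); st("grip"); env.movel([*G,.16],.12); st("lift")
strike(PORT[0],.097,30)
p=[.572,-.25,.16]; env.movel(p,.15)
c=eyes.grab_frame("side")
cv2.imwrite("pics/p3.png",cv2.resize(c["frame"][160:310,230:430],None,fx=4,fy=4,interpolation=cv2.INTER_CUBIC)[:,:,::-1])
E
```

```text
Traceback (most recent call last):
  File "lib.py", line 45, in mallet
    h=h[0,0]; px=(h[:2]+.5)/6-.5+[gx,gy]
      ~^^^^^
TypeError: 'NoneType' object is not subscriptable
```

```bash
python3 - <<'E'
s=open("lib.py").read()
old=[l for l in s.split("\n") if "HoughCircles" in l][0]
s=s.replace(old,"    for p2 in(.6,.45,.3,.15):\n        h=cv2.HoughCircles(k,cv2.HOUGH_GRADIENT_ALT,1.5,500,param1=100,param2=p2,minRadius=66,maxRadius=105)\n        if h is not None: break")
open("lib.py","w").write(s)
E
python3 - <<'E'
from lib import *
d=eyes.grab_frame("top"); H,dr=mallet(d,(422.5,294.7))
assert np.linalg.norm(H-[.3919,-.2188])<.003
G=H+L*dr; yd=(-dr[1],dr[0])
a=[*G,.15]; env.reach(a,quat(yd,a)); print(env.movel([*G,.022],.12,guard=8)); st("low")
env.close_gripper(110); st("grip"); env.movel([*G,.16],.12); st("lift")
strike(PORT[0],.097,30)
p=[.572,-.25,.16]; env.movel(p,.15)
c=eyes.grab_frame("side")
cv2.imwrite("pics/p3.png",cv2.resize(c["frame"][160:310,230:430],None,fx=4,fy=4,interpolation=cv2.INTER_CUBIC)[:,:,::-1])
E
```

```text
Traceback (most recent call last):
  File "lib.py", line 47, in mallet
    h=h[0,0]; px=(h[:2]+.5)/6-.5+[gx,gy]
      ~^^^^^
TypeError: 'NoneType' object is not subscriptable
```

```bash
sed -i 's/param1=100/param1=p1/; s/for p2 in(.6,.45,.3,.15)/for p1,p2 in((100,.6),(60,.6),(60,.4),(40,.5),(40,.3),(30,.2))/' lib.py
python3 - <<'E'
from lib import *
for i in range(3):
    d=eyes.grab_frame("top"); mallet(d,(422.5,294.7))
E
```

```text
Traceback (most recent call last):
  File "lib.py", line 47, in mallet
    h=h[0,0]; px=(h[:2]+.5)/6-.5+[gx,gy]
      ~^^^^^
TypeError: 'NoneType' object is not subscriptable
```

Run:
```python
from lib import *
d=eyes.grab_frame("top");cv2.imwrite("pics/p4.png",cv2.resize(d["frame"][240:350,380:490],None,fx=5,fy=5,interpolation=cv2.INTER_CUBIC)[:,:,::-1]);cv2.imwrite("pics/top4.png",d["frame"][:,:,::-1])
```

```text
(no output)
```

View pics/p4.png

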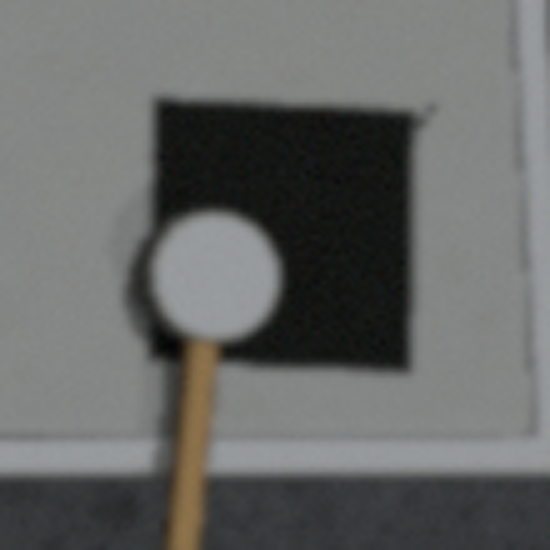

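The mallet hasn't moved: its head is at crop (215,275), which is full-image (422.6,294.6), and only the circle detector was flaky. I'll use the earlier measurement.

Run:
```python
from lib import *
H=np.array([.3922,-.2190]);dr=np.array([-.992,.126])
G=H+L*dr; yd=(-dr[1],dr[0])
a=[*G,.15]; env.reach(a,quat(yd,a)); print(env.movel([*G,.022],.12,guard=8)); st("low")
env.close_gripper(110); st("grip"); env.movel([*G,.16],.12); st("lift")
strike(PORT[0],.097,30)
p=[.572,-.25,.16]; env.movel(p,.15)
c=eyes.grab_frame("side")
cv2.imwrite("pics/p3.png",cv2.resize(c["frame"][160:310,230:430],None,fx=4,fy=4,interpolation=cv2.INTER_CUBIC)[:,:,::-1])
```

```text
False
low 33.04 [ 0.3478 -0.2135  0.0224] F [-0.3008 -0.3238  0.078 ] gap 1.001 gf 0.0
grip 33.7 [ 0.3477 -0.2135  0.0223] F [-1.3431 -0.6918  5.3996] gap 0.145 gf 107.22413778305054
lift 35.0 [ 0.3473 -0.213   0.1594] F [-0.1781  0.5395 -3.3583] gap 0.145 gf 107.21114873886108
strike False 36.88 [ 0.5728 -0.1879  0.0996] F [-5.3895  0.7535 13.9131] gap 0.143 gf 110.08122324943542
```

View pics/p3.png

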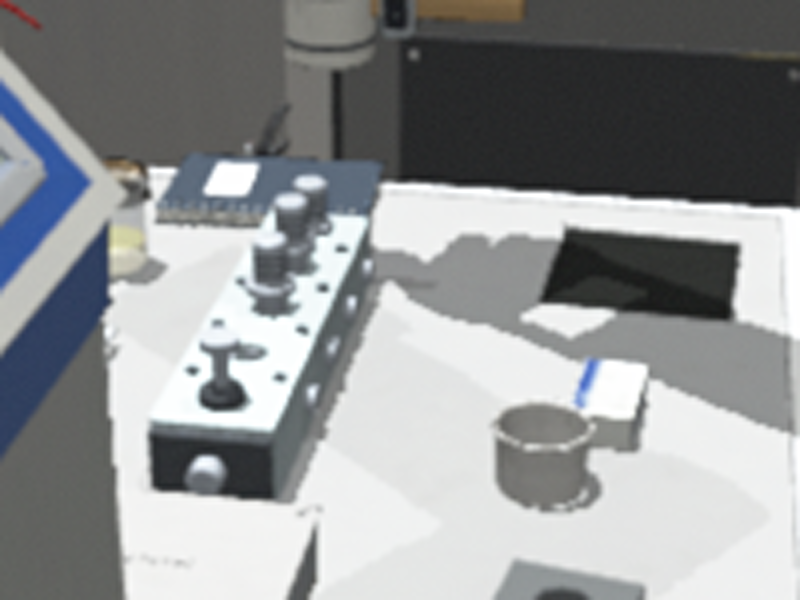

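The view shows the plug in port 0 (knob top at 312,185) sunk lower than its neighbours. The arm yields a little under load, so I'll strike all three with deeper targets and read the height at which each one stops.

Run:
```python
from lib import *
for i in(0,1,2,0): strike(PORT[i],.091,36)
T=[.45,-.25,.16];env.movel(T,.2)
c=eyes.grab_frame("side")
cv2.imwrite("pics/p5.png",cv2.resize(c["frame"][190:290,250:340],None,fx=6,fy=6,interpolation=cv2.INTER_CUBIC)[:,:,::-1])
```

```text
strike True 39.26 [ 0.5718 -0.1876  0.0999] F [-3.9095  0.8396 10.7698] gap 0.146 gf 109.63130950927734
strike True 40.99 [ 0.5729 -0.1321  0.0997] F [-4.02    2.3264 10.8586] gap 0.143 gf 109.80469465255737
strike True 42.73 [ 0.572  -0.0758  0.0987] F [-3.7277 -0.2093  7.3778] gap 0.143 gf 110.4644501209259
strike True 44.65 [ 0.5718 -0.1875  0.0986] F [-3.9503  1.4719 11.4758] gap 0.145 gf 110.85026979446411
```

View pics/p5.png

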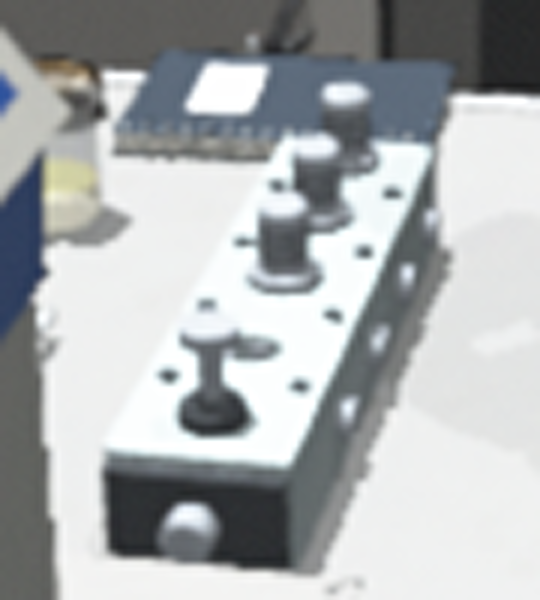

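All three collars now look flush on the block (knobs at crop (345,95), (315,150) and (283,210)). One more confirming round of strikes, then the vent pin.

Run:
```python
from lib import *
for i in(0,1,2): strike(PORT[i],.088,42)
T=[.45,-.25,.16];env.movel(T,.2);env.hold(.3)
c=eyes.grab_frame("side")
for i in range(3):
    print("pred knob-top px z=.081/.085",w2p(c,[*PORT[i],.081]),w2p(c,[*PORT[i],.085]))
strike(PIN,.082,36)
T=[.45,-.2,.16];env.movel(T,.2)
t=eyes.grab_frame("side");c0=c["frame"][190:290,250:340];t0=t["frame"][130:290,250:470]
M=np.zeros((600,800,3),np.uint8);M[:500,:450]=cv2.resize(c0,None,fx=5,fy=5,interpolation=cv2.INTER_NEAREST)
k=cv2.resize(t0,None,fx=1.5,fy=1.5,interpolation=cv2.INTER_CUBIC);M[:k.shape[0],460:460+k.shape[1]]=k
cv2.imwrite("pics/p6.png",M[:,:,::-1])
```

```text
strike True 47.58 [ 0.5717 -0.1876  0.0986] F [-4.3855  1.579  12.2219] gap 0.141 gf 110.99266290664673
strike True 49.33 [ 0.5716 -0.1317  0.0985] F [-4.7076  2.7168 13.1692] gap 0.146 gf 111.1695921421051
strike True 51.1 [ 0.5707 -0.0752  0.0975] F [-4.441   0.801   8.8787] gap 0.142 gf 111.78336024284363
pred knob-top px z=.081/.085 [307.3546 204.3412] [307.3235 202.8257]
pred knob-top px z=.081/.085 [302.3782 213.0899] [302.3371 211.5183]
pred knob-top px z=.081/.085 [296.9261 222.7535] [296.8732 221.1217]
strike True 55.43 [0.5711 0.0367 0.0905] F [-5.4322  0.1715 11.9771] gap 0.143 gf 112.38224029541016
```

View pics/p6.png

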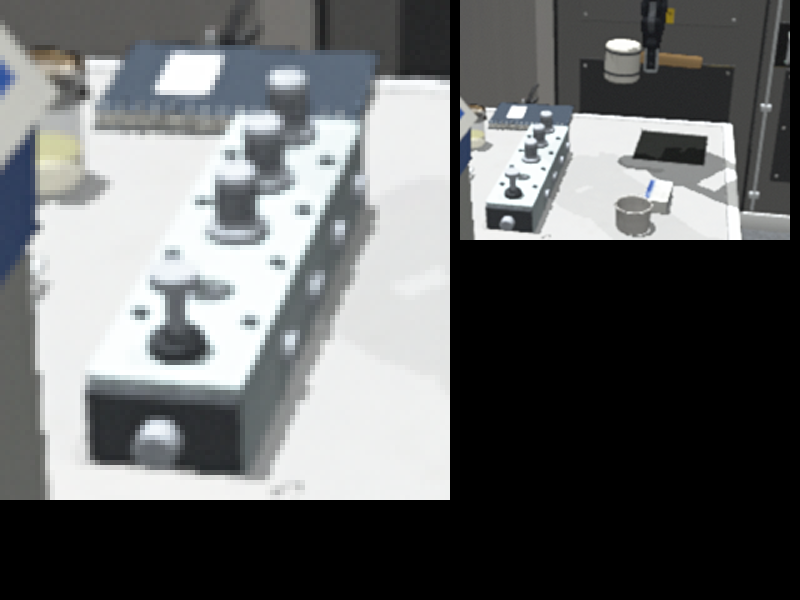

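The knob tops match the predicted home height (within 2 px, none high). The pin went to its stop and is up again. The mallet is level in the gripper, so I'll stand it back on the pad.

Run:
```python
from lib import *
T=np.array([.411-L,-.262]);a=[*T,.15];env.reach(a,quat((0,1),a))
env.movel([*T,.035],.15);print(env.movel([*T,.018],.02,guard=4));st("down")
env.release();env.hold(.3);env.movel(a,.15)
p=[.35,.22,.3]; env.reach(p,quat((0,1),p)); env.hold(.5); st("away")
t=eyes.grab_frame("top")["frame"];s=eyes.grab_frame("side")["frame"]
M=np.zeros((600,800,3),np.uint8);M[:525,:440]=cv2.resize(t[240:345,400:488],None,fx=5,fy=5,interpolation=cv2.INTER_CUBIC)
k=cv2.resize(s[180:300,250:450],None,fx=1.75,fy=1.75,interpolation=cv2.INTER_CUBIC);M[:k.shape[0],445:445+k.shape[1]]=k
k=cv2.resize(t[175:290,285:425],None,fx=2.5,fy=2.5,interpolation=cv2.INTER_CUBIC);M[250:250+k.shape[0],445:445+k.shape[1]]=k
cv2.imwrite("pics/p7.png",M[:,:,::-1])
```

```text
True
down 59.69 [ 0.3658 -0.262   0.0206] F [-0.9534  0.915   5.7602] gap 0.143 gf 111.34955406188965
away 64.04 [0.35 0.22 0.3 ] F [-0.4976  0.35   -0.1747] gap 1.001 gf 0.0
```

View pics/p7.png

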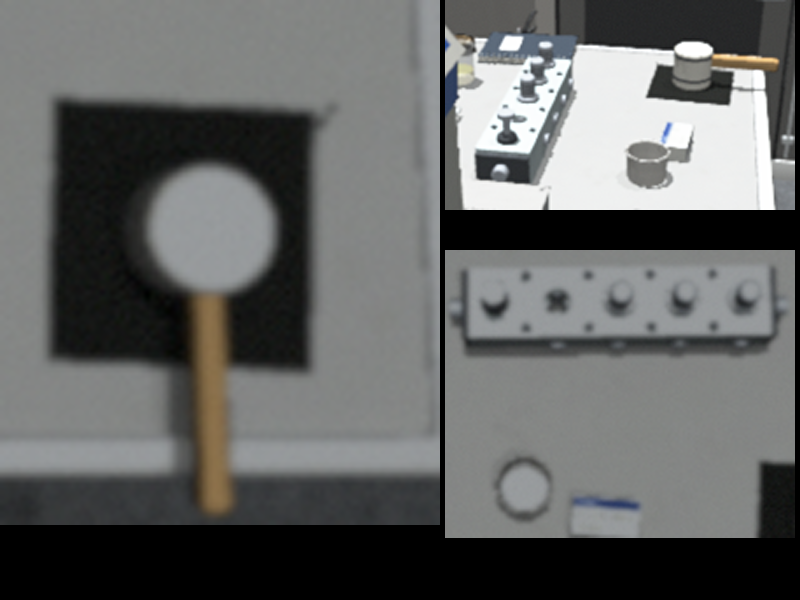

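The mallet stands upright on the pad, head at crop (212,230). The plugs are home, the pin is up, and the cup and carton are in place. I'm handing in.

```bash
python3 -c "
from lib import *
print(job.hand_in())"
```

```text
the job is handed in; nothing more can be done
None
```

I handed the job in at about 64 s on the robot clock and got no verdict back: the three plugs present are driven home in ports 0, 1 and 2, the vent pin was knocked to its stop and is up again, the mallet stands on its pad, and the carton and cup are where they were.

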